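# Lay the standing card bundles down, stones up

### The job

Two bundles of stone cards were left standing on edge in the display tray. Without gripping or lifting them, push each one over where it stands so that both end up lying flat on the tray floor with their stones facing up. Leave the things round the tray where they are.

Things in the scene. Friction and masses are not known exactly. Their poses are not given: they have to be found in the camera images.
- show_tray: open black wooden display tray, fixed; 417x337 mm outside, 390x312 mm inside, walls 100 mm high, inner floor 8 mm above the table. Origin: centre of its underside; local x along its length, y across. The bundles stand in it side by side along its length, each within about 55 mm of the middle, long edges roughly along x, stone faces looking opposite ways; behind each there is room for it to lie flat
- thick_bundle: bundle of four brown cards with rows of small dark violet stones; 114 mm wide, 152 mm long, 35 mm thick. Origin: centre of its plain back face (the underside when it lies as it should). Local +z points out of the stone face, local y runs along the 152 mm length. It starts standing on a long edge, 114 mm tall and 35 mm thick, local z level, in the tray; it is stable so but topples once its top has been pushed about 35 mm. Mass about 0.5 to 1.1 kg.
- thick_bundle_top (a point): middle of the upper long edge of the stone face of thick_bundle, 114 mm above the tray floor at the start (body frame [-0.057, 0, 0.035])
- thick_bundle_foot (a point): middle of the lower long edge of the back face of thick_bundle, at the tray floor at the start (body frame [0.057, 0, 0]); about this edge it turns when tipped so that its stones come up
- thick_bundle_mid (a point): centre of thick_bundle
- long_bundle: bundle of three pale cards with rows of small blue stones; 104 mm wide, 166 mm long, 26 mm thick. Origin: centre of its plain back face (the underside when it lies as it should). Local +z points out of the stone face, local y runs along the 166 mm length. It starts standing on a long edge, 104 mm tall and 26 mm thick, local z level, in the tray; it is stable so but topples once its top has been pushed about 26 mm. Mass about 0.5 to 1.1 kg.
- long_bundle_top (a point): middle of the upper long edge of the stone face of long_bundle, 104 mm above the tray floor at the start (body frame [0.052, 0, 0.026])
- long_bundle_foot (a point): middle of the lower long edge of the back face of long_bundle, at the tray floor at the start (body frame [-0.052, 0, 0]); about this edge it turns when tipped so that its stones come up
- long_bundle_mid (a point): centre of long_bundle
- sorting_dish: white round dish, 101 mm wide, 21 high, loose beside the tray; a bystander. Origin: centre of its underside
- gem_jar: small round black jar with clear top, 33 mm wide, 22 high, loose beside the tray; a bystander. Origin: centre of its underside
- palm_stone: polished oval stone, 48x48x20 mm, loose beside the tray; a bystander. Origin: centre of its underside
- loupe: folding steel loupe, 25x45x14 mm, loose beside the tray; a bystander. Origin: centre of its underside

How it is judged:
By the outcome, as a careful person would: the job done as asked, in the order asked, and still so for the second after the job is handed in, with the robot touching nothing.
It also fails if it takes over 48 s, if anything falls off the work surface, if the arm or the gripper's body presses on something with over 40 N, if the wrist force passes 120 N, or if a joint passes its speed limit or range.

### The arm

A 6-joint arm with a two-finger parallel gripper is mounted at the origin on a cart in front of the work surface, level with it; the furniture and walls round the work are solid. World frame = base frame: x ahead of the robot, y to its left, z up, the work surface at z = 0. Lengths are in m, angles in rad, forces in N, time in s.
With the tool pointing down it reaches from about 0.35 to 0.975 m from the base axis. Payload 4.9 kg.
Tool frame: the origin (TCP) lies midway between the tips of the shut fingers; the grasp point (between the pads) lies 19 mm behind it; z points along the fingers, y is the direction in which the jaws open and shut (so a half turn about z gives the same grasp; the last joint's range is limited). The gripper opens to 85 mm and grips with 20 to 120 N. Pads are 22 mm wide; open, the fingers measure 114 mm over their backs; the gripper's body (76 mm by 85 mm) begins 54 mm behind the grasp point. The pads swing forward as they close: fully open they stand 13 mm farther back than shut.
Start: joints at [1.095, 0.053, 1.613, -0, 1.476, -0.119], TCP at [0.218, 0.586, 0.231] pointing down, gripper open.
Joint ranges: [-3.01, 3.01], [-1.01, 2.22], [0.06, 2.58], [-1.02, 4.17], [0.09, 2.62], [-3.14, 3.14]. Speed limits (rad/s): [2.57, 2.57, 3.14, 3.14, 3.14, 3.14].

### API

Orientations are given as a unit quaternion [w, x, y, z].
In Python, from plant import state, grab_frame, camera_params, job_done, boxes_of gives the robot as it stands.
- The arm moves only by the tool step_arm, never from a script. Its argument "steps" is a list of rows, each a list of 4 numbers: the shift along the tool's x, y, z in mm, then the turn about the tool's z in degrees. A call has 1 to 8 rows; each row shifts and turns the pose as measured when the row begins, along the tool's axes as they then stand; what a row does not reach is not made up. A row lasts 1/10 s, in which the tool goes at most 50 mm and 8.59 degrees, less where a joint would pass 70% of its speed; a pose out of reach is approached as far as the arm can. A call is refused whole if a number of a shift passes 50 or a number of a turn 8.59, either way. A call with a gripper value outside its range is refused whole. "claw" is the opening in per cent of the stroke, from 0 (shut) to 100 (fully open), set as the call begins (left out, the last holds). The fingers move at their own pace and stop on an object; the grip force is fixed at half the most. Time passes only in rows, so rows that do not move let the fingers close. It gives the time, the measured TCP pose, the force and the opening at its end, in the units of the state.
- state(): the state, without advancing time (a new reading comes with each control period).
- grab_frame(name): name is "scene" or "top" or "wrist"; returns (picture, depth): 400x640x3 uint8, red, green, blue; 400x640 float32, m along the optical axis (not along the pixel's ray), 0 where there is no reading.
- camera_params(name): a dict with "mtx" (3x3 intrinsics, pixels), "extrinsics" (4x4, takes a point from camera to world coordinates); the wrist camera has in their place "T_tool_cam" (4x4, takes a point from camera to tool coordinates, whose origin is the TCP and whose axes are the flange's). Camera axes: x right, y down, z forward; pixel columns grow to the right and rows downward; lengths in m; the calibration is good to about 2 mm. A picture is of the moment at which its call begins: read the wrist's pose just before it. camera_params takes no time and is no camera call.
- job_done(): hands the job in, once; it reports no verdict.
Trained networks look in the newest picture that a camera, given by its name, has taken for a name from the list of things; names that differ only in an ending like _2 or _b are one class to them, and where a whole thing is asked for, a point or a joint stands for the part that bears it (a point fixed in the world has none). Each returns a list of dicts, best first, with "p" (0 to 1); they miss things now and then, are a little off and sometimes report something else, mostly with a low value. They report only what shows in the picture. A call takes as long as a camera call.
- boxes_of(camera, label): "box" ([left, top, width, height] in pixels, round what is visible of it).
The state is a dict: "time": time; "joint_pos": joint angles; "joint_vel": joint speeds; "joint_efforts": joint torques, N m; "tool_pos": TCP position; "tool_rot": TCP orientation; "contact_force": force on the tool from outside, world axes, zero at the start; "ft_torque": the same for the moment, N m; "gripper_width": opening from 0.0 (shut) to 1.0 (fully open).
Only numpy, scipy, OpenCV 4.12 (cv2) and the standard library are available. Lean on these libraries where they do the work, as an engineer would, in place of code of your own. Each camera call takes 0.05 s, during which the arm holds its last target. There are 200 camera calls.

## Working session

There is one attempt and no reset: what is moved stays moved. The work goes in short steps, Python scripts to look and compute and a tool call to move; the robot and the scene stay as the last step left them, time stands still between calls to the robot, and variables do not carry over. Pictures are saved under pics/ and viewed, about 8 in all and at most 12, crops included, and the job is handed in when it is done.

Besides the shell and the picture viewer there is one more tool, called after "Emit:" as name([rows], argument=value, ...), one row to a line, values as JSON. step_arm: Moves the arm, as the interface text tells. Its arguments: {"type":"object","properties":{"steps":{"type":"array"},"claw":{"type":"number"}},"required":["steps"]}

```bash
mkdir -p pics; cat > h.py <<'E'
import numpy as np, cv2
from plant import state, grab_frame, camera_params, job_done, boxes_of
from scipy.spatial.transform import Rotation as R
def cloud(n):
    p,d=grab_frame(n); c=camera_params(n); K=np.array(c["mtx"]); T=np.array(c["extrinsics"])
    v,u=np.mgrid[:400,:640]; X=np.stack([(u-K[0,2])/K[0,0]*d,(v-K[1,2])/K[1,1]*d,d],-1)
    W=X@T[:3,:3].T+T[:3,3]; W[d==0]=np.nan
    return p,d,W
def save(p,f): cv2.imwrite("pics/"+f,p[...,::-1])
E
python3 - <<'E'
from h import *
s=state(); print(s)
p,d,W=cloud("top"); save(p,"top1.png"); np.save("top.npy",W)
for l in ["show_tray","thick_bundle","long_bundle","sorting_dish","gem_jar","palm_stone","loupe"]:
    print(l,boxes_of("top",l)[:2])
p2,d2,W2=cloud("scene"); save(p2,"scene1.png"); np.save("scene.npy",W2)
for l in ["thick_bundle","long_bundle"]: print(l,boxes_of("scene",l)[:2])
cv2.imwrite("pics/both.png",np.vstack([p,p2])[...,::-1][:, :])
E
```

```text
{'time': 0.0, 'joint_pos': array([ 1.09500412e+00,  5.33449021e-02,  1.61427066e+00,  1.89018805e-05,
        1.47601649e+00, -1.19037409e-01]), 'joint_vel': array([ 0.00093984, -0.00012654,  0.00068989, -0.00101158,  0.00040072,
        0.00056177]), 'joint_efforts': array([-5.16854889e-04, -3.93680978e+01, -3.70179927e+01, -1.77190377e-04,
        7.23450183e-03, -4.38232448e-06]), 'tool_pos': array([0.21800401, 0.58508852, 0.23008438]), 'tool_rot': array([-3.07815578e-04,  1.77433752e-01,  9.84132219e-01, -9.72170346e-04]), 'contact_force': array([-0.33320982,  0.23957955, -0.15743686]), 'ft_torque': array([ 0.0060255 ,  0.01864051, -0.00496938]), 'gripper_width': 0.9997702835985834}
show_tray [{'box': [222.3, 108.2, 156.8, 136.4], 'p': 0.63}]
thick_bundle [{'box': [238.9, 175.2, 58.7, 19.2], 'p': 0.61}, {'box': [304.3, 150.0, 53.6, 22.1], 'p': 0.56}]
long_bundle [{'box': [240.6, 177.4, 62.0, 12.0], 'p': 0.6}]
sorting_dish [{'box': [423.3, 186.3, 37.1, 40.4], 'p': 0.71}]
gem_jar [{'box': [415.3, 146.8, 9.0, 6.0], 'p': 0.47}]
palm_stone [{'box': [418.6, 237.3, 18.5, 12.6], 'p': 0.53}]
loupe [{'box': [183.0, 180.8, 10.3, 9.9], 'p': 0.58}, {'box': [300.2, 151.0, 60.4, 23.5], 'p': 0.26}]
thick_bundle [{'box': [270.5, 180.8, 23.8, 51.2], 'p': 0.91}]
long_bundle [{'box': [301.4, 220.4, 26.1, 52.1], 'p': 0.97}]
```

View pics/top1.png

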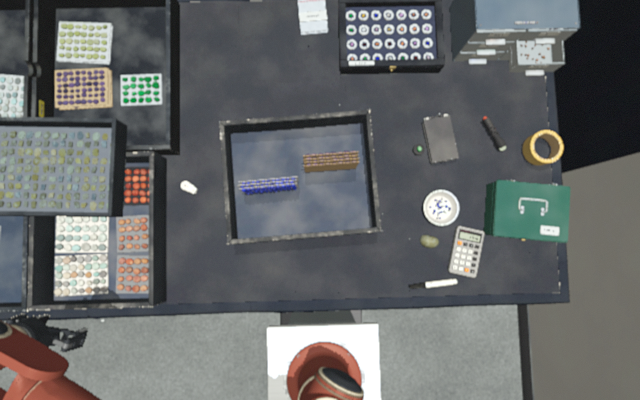

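View pics/scene1.png

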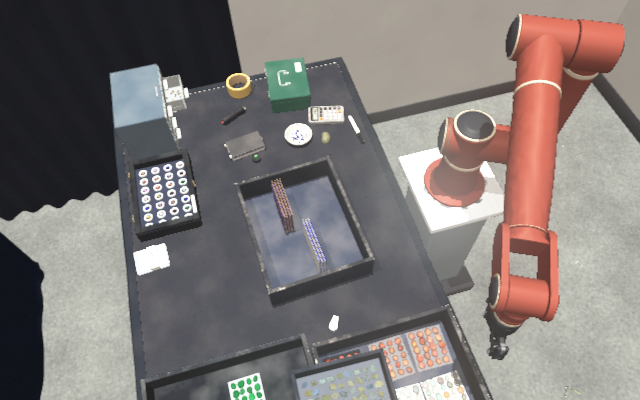

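```bash
python3 - <<'E'
from h import *
W=np.load("top.npy")
def rect(m,n):
    P=W[m]; r=cv2.minAreaRect(P[:,:2].astype(np.float32)); print(n,m.sum(),P[:,2].min().round(3),np.median(P[:,2]).round(3),np.round(r[0],3),np.round(r[1],3),round(r[2],1), cv2.boxPoints(r).round(3).tolist())
v,u=np.mgrid[:400,:640]; z=W[...,2]
rect((z>.06)&(z<.2)&(u>210)&(u<390)&(v>95)&(v<255),"tray")
rect((z>.095)&(z<.2)&(u>232)&(u<300)&(v>172)&(v<200),"left")
rect((z>.095)&(z<.2)&(u>300)&(u<365)&(v>145)&(v<178),"right")
rect((z<.02)&(u>235)&(u<365)&(v>120)&(v<235),"floor")
for a in [(270,180),(270,183),(270,186),(270,190),(330,153),(330,158),(330,163),(330,168)]: print(a,W[a[1],a[0]].round(3))
E
```

```text
tray 4920 0.06 0.1 [0.572 0.053] [0.336 0.414] 3.2 [[0.3919999897480011, 0.25], [0.41600000858306885, -0.16300000250339508], [0.7509999871253967, -0.14399999380111694], [0.7279999852180481, 0.26899999380111694]]
left 417 0.095 0.104 [0.551 0.139] [0.025 0.161] 4.5 [[0.5320000052452087, 0.21799999475479126], [0.5450000166893005, 0.05700000002980232], [0.5699999928474426, 0.05900000035762787], [0.5580000281333923, 0.2199999988079071]]
right 651 0.095 0.113 [ 0.615 -0.032] [0.035 0.149] 3.3 [[0.593999981880188, 0.04100000113248825], [0.6019999980926514, -0.10700000077486038], [0.6370000243186951, -0.10499999672174454], [0.6290000081062317, 0.0430000014603138]]
floor 11935 -0.003 0.009 [0.576 0.054] [0.376 0.329] 89.3 [[0.4090000092983246, -0.13300000131130219], [0.7379999756813049, -0.13600000739097595], [0.7419999837875366, 0.23999999463558197], [0.414000004529953, 0.24300000071525574]]
(270, 180) [0.563 0.134 0.084]
(270, 183) [0.552 0.132 0.102]
(270, 186) [0.543 0.132 0.105]
(270, 190) [0.541 0.139 0.037]
(330, 153) [ 0.626 -0.031  0.119]
(330, 158) [ 0.616 -0.031  0.103]
(330, 163) [ 0.599 -0.03   0.123]
(330, 168) [ 0.599 -0.032  0.044]
```

```bash
python3 - <<'E'
from h import *
a=cv2.imread("pics/top1.png")[140:200,230:370]; b=cv2.imread("pics/scene1.png")[170:285,250:350]
a=cv2.resize(a,None,fx=5,fy=5,interpolation=2); b=cv2.resize(b,None,fx=2.5,fy=2.5,interpolation=2)
o=np.zeros((300+b.shape[0],700,3),np.uint8); o[:300]=a; o[300:,:b.shape[1]]=b; cv2.imwrite("pics/crop1.png",o); print(o.shape)
for f in("top","scene"):
    print(np.array(camera_params(f)["extrinsics"])[:3,3])
W=np.load("top.npy"); x,y,z=np.moveaxis(W,-1,0)
for i in range(0,11):
    c=np.array([.218,.585])*(1-i/10)+np.array([.69,-.03])*i/10
    m=np.hypot(x-c[0],y-c[1])<.09
    print(c.round(2), np.nanmax(z[m]).round(3) if m.any() else None)
E
```

```text
(588, 700, 3)
[0.39926639 0.00979388 1.22982511]
[0.70850741 0.84407939 1.51021787]
[0.22 0.58] 0.56
[0.27 0.52] 0.563
[0.31 0.46] 0.561
[0.36 0.4 ] 0.108
[0.41 0.34] 0.099
[0.45 0.28] 0.107
[0.5  0.22] 0.116
[0.55 0.15] 0.116
[0.6  0.09] 0.125
[0.64 0.03] 0.126
[ 0.69 -0.03] 0.126
```

View pics/crop1.png

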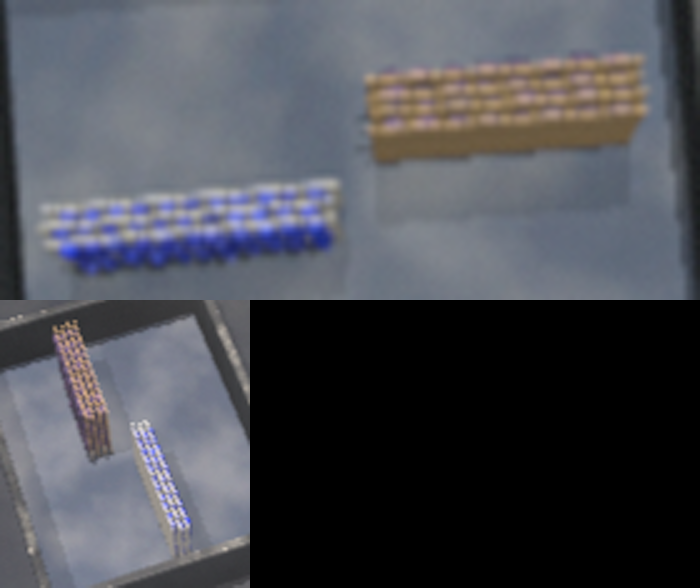

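Emit:
step_arm([
  [-41,-26,0,-8.1],
  [-37,-31,0,-8.1],
  [-32,-36,0,-8.1],
  [-26,-40,0,0],
  [-26,-40,0,0],
  [-26,-40,0,0],
  [-26,-40,0,0],
  [-26,-40,0,0],
], claw=50)

```text
time: 1.35
tool_pos: [0.4543, 0.2786, 0.2323]
tool_rot: [0.002, -0.043, 0.999, 0.002]
contact_force: [0.7, 2.1, 0.9]
gripper_width: 0.495
```

Emit:
step_arm([
  [-26,-41,0,0],
  [-26,-41,0,0],
  [-26,-41,0,0],
  [-26,-41,0,0],
  [-26,-41,0,0],
  [-26,-41,0,0],
  [-26,-41,0,0],
  [-26,-41,0,0],
])

```text
time: 2.15
tool_pos: [0.6946, -0.0414, 0.2345]
tool_rot: [0.005, -0.042, 0.999, 0.003]
contact_force: [0.3, 0.9, -0.1]
gripper_width: 0.499
```

Emit:
step_arm([
  [8,5,40,0],
  [0,5,40,0],
  [0,0,40,0],
  [0,0,28,0],
  [0,0,0,0],
])

```text
time: 2.65
tool_pos: [0.6936, -0.0404, 0.0844]
tool_rot: [0.009, -0.037, 0.999, 0.001]
contact_force: [-0.3, -0.8, -0.3]
gripper_width: 0.5
```

Emit:
step_arm([
  [15,5,0,0],
  [15,4,0,0],
  [10,0,0,0],
  [6,0,0,0],
  [6,0,0,0],
  [6,0,0,0],
  [6,0,0,0],
  [6,0,0,0],
])

```text
time: 3.45
tool_pos: [0.6262, -0.0376, 0.0922]
tool_rot: [0.015, -0.037, 0.999, -0.0]
contact_force: [0.7, -0.2, 0.1]
gripper_width: 0.5
```

Emit:
step_arm([
  [6,2,2,0],
  [6,0,2,0],
  [6,0,1,0],
  [6,0,1,0],
])

```text
time: 3.85
tool_pos: [0.5994, -0.0375, 0.0842]
tool_rot: [0.014, -0.037, 0.999, -0.0]
contact_force: [0.6, -0.4, -0.3]
gripper_width: 0.5
```

```bash
python3 - <<'E'
from h import *
p,d,W=cloud("top"); p2,d2,W2=cloud("scene")
o=np.hstack([cv2.resize(p[100:260,210:390],None,fx=2.2,fy=2.2),cv2.resize(p2[150:310,220:400],None,fx=2.2,fy=2.2)]); save(o,"push1.png"); print(o.shape,state()["contact_force"])
E
```

```text
(352, 792, 3) [-0.46229522  0.18660998  0.0869258 ]
```

View pics/push1.png

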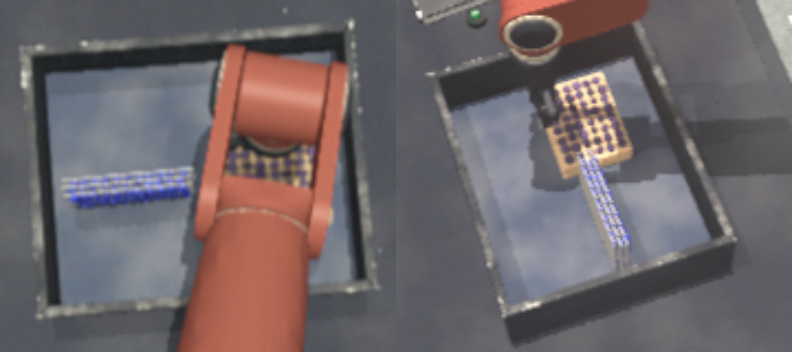

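Emit:
step_arm([
  [0,0,-50,0],
  [0,0,-50,0],
  [0,0,-45,0],
  [25,45,0,0],
  [25,45,0,0],
  [25,45,0,0],
  [22,45,0,0],
  [0,0,0,0],
])

```text
time: 4.75
tool_pos: [0.485, 0.1357, 0.2332]
tool_rot: [0.015, -0.034, 0.999, 0.002]
contact_force: [0.0, -0.0, 1.1]
gripper_width: 0.498
```

```bash
python3 - <<'E'
from h import *
s=state();print(s["tool_pos"],R.from_quat(s["tool_rot"],scalar_first=True).as_matrix().round(3))
p,d,W=cloud("scene"); save(cv2.resize(p[150:310,220:400],None,fx=3,fy=3),"mid.png")
x,y,z=np.moveaxis(W,-1,0); v,u=np.mgrid[:400,:640]
m=(x>.44)&(x<.64)&(y>-.13)&(y<.05)&(z>.025)&(z<.15)
r=cv2.minAreaRect(W[m][:,:2].astype(np.float32)); print(r,np.percentile(z[m],[5,50,95]))
m=(z>.09)&(z<.13)&(x>.5)&(x<.6)&(y>.03)&(y<.24); print(cv2.boxPoints(cv2.minAreaRect(W[m][:,:2].astype(np.float32))).round(3).tolist())
E
```

```text
[0.4850079  0.13569292 0.23316984] [[-0.997 -0.069  0.031]
 [-0.069  0.998  0.004]
 [-0.031  0.002 -1.   ]]
((0.5366674661636353, -0.03693975508213043), (0.11247675865888596, 0.15416234731674194), 2.6104843616485596) [0.02825238 0.03586128 0.04249545]
[[0.531000018119812, 0.2199999988079071], [0.5429999828338623, 0.05700000002980232], [0.5690000057220459, 0.05900000035762787], [0.5559999942779541, 0.22200000286102295]]
```

View pics/mid.png

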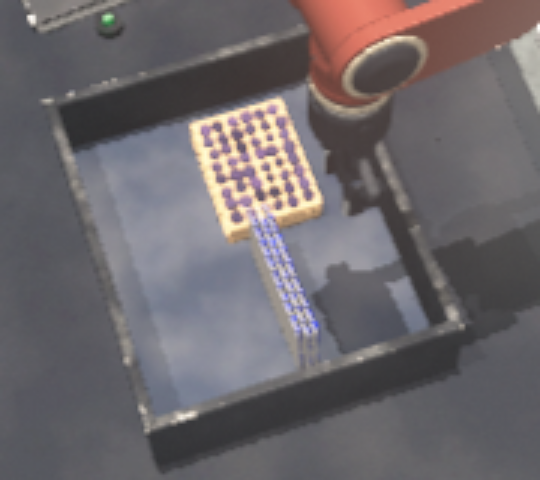

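Emit:
step_arm([
  [0,3,45,0],
  [0,0,45,0],
  [0,0,45,0],
  [0,0,18,0],
  [-10,0,0,0],
  [-10,0,0,0],
  [-10,0,0,0],
  [-6,0,0,0],
])

```text
time: 5.6
tool_pos: [0.5378, 0.1356, 0.0837]
tool_rot: [0.022, -0.031, 0.999, 0.0]
contact_force: [0.3, 0.3, -0.8]
gripper_width: 0.5
```

Emit:
step_arm([
  [-5,0,0,0],
  [-5,0,0,0],
  [-5,0,0,0],
  [-5,0,0,0],
])

```text
time: 6.0
tool_pos: [0.5632, 0.1371, 0.0891]
tool_rot: [0.026, -0.031, 0.999, 0.0]
contact_force: [-0.4, -0.4, -0.8]
gripper_width: 0.5
```

```bash
python3 - <<'E'
from h import *
p,d,W=cloud("scene"); save(cv2.resize(p[150:310,220:400],None,fx=3,fy=3),"long1.png")
E
```

```text
(no output)
```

View pics/long1.png

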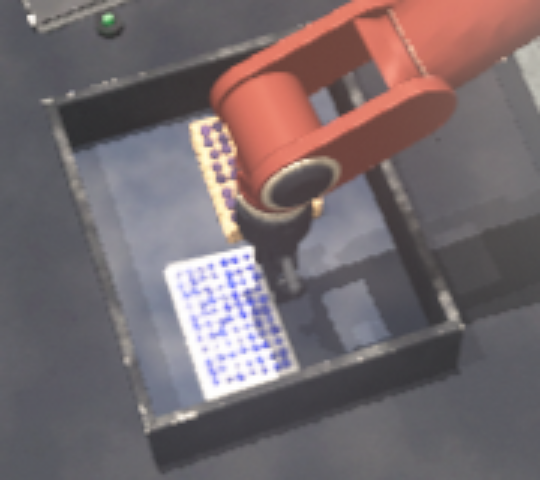

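Both bundles are now over with their stones up. I'll retract straight up and check.

Emit:
step_arm([
  [0,0,-50,0],
  [0,0,-50,0],
  [0,0,-50,0],
  [40,0,-20,0],
  [40,0,0,0],
  [40,0,0,0],
  [0,0,0,0],
  [0,0,0,0],
])

```text
time: 6.85
tool_pos: [0.4306, 0.1292, 0.2593]
tool_rot: [0.027, -0.031, 0.999, 0.001]
contact_force: [-0.2, -0.4, -0.1]
gripper_width: 0.505
```

```bash
python3 - <<'E'
from h import *
p,d,W=cloud("scene"); W0=np.load("scene.npy"); save(p,"final.png")
x,y,z=np.moveaxis(W,-1,0)
for n,m in [("thick",(x>.44)&(x<.64)&(y>-.13)&(y<.048)&(z>.025)&(z<.15)),("long",(x>.5)&(x<.72)&(y>.05)&(y<.235)&(z>.022)&(z<.09))]:
    P=W[m]; c=np.c_[P[:,:2],np.ones(len(P))]; k=np.linalg.lstsq(c,P[:,2],rcond=None)[0]
    print(n,cv2.minAreaRect(P[:,:2].astype(np.float32)),np.percentile(P[:,2],[5,50,95]).round(3),"slope",k[:2].round(3))
for l in ["sorting_dish","gem_jar","palm_stone","loupe"]:
    print(l,boxes_of("scene",l)[:1])
    
s=state();print(s["tool_pos"],s["contact_force"])
E
```

```text
thick ((0.5365961194038391, -0.03589823842048645), (0.11267469823360443, 0.15384526550769806), 2.7843496799468994) [0.029 0.036 0.043] slope [-0.006 -0.003]
long ((0.6152040362358093, 0.14180681109428406), (0.09930677711963654, 0.15645144879817963), 3.6291263103485107) [0.023 0.028 0.034] slope [-0.001 -0.001]
sorting_dish [{'box': [323.1, 132.2, 7.1, 10.7], 'p': 0.74}]
gem_jar [{'box': [253.7, 151.8, 7.2, 10.1], 'p': 0.52}]
palm_stone [{'box': [320.9, 133.4, 10.2, 8.5], 'p': 0.55}]
loupe []
[0.43147242 0.1291444  0.25852033] [-0.00235205 -0.97373286 -1.22156817]
```

View pics/final.png

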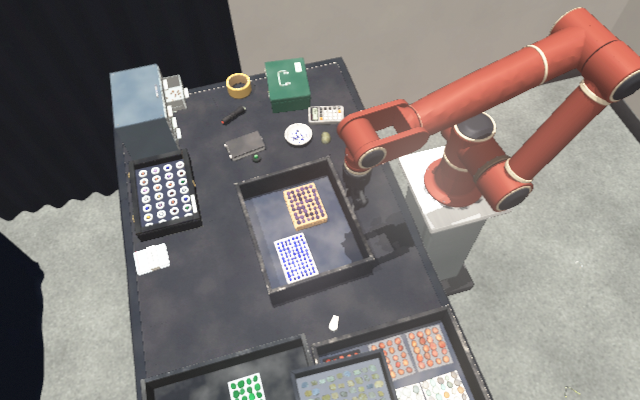

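The final picture shows both bundles flat with stones up (thick near (305,205), long near (296,258)). The dish, jar, stone and loupe are where they were, and the gripper is clear.

```bash
python3 -c "
from plant import job_done
print(job_done())"
```

```text
the job is handed in; nothing more can be done
None
```

Both bundles are lying flat on the tray floor with their stones facing up, and I've handed the job in at about 7 s of the 48 s allowed. I pushed each one over near its top with the half-open fingers, without gripping or lifting: the thick bundle toward the robot, the long one away from it.

- **Bundles:** In the last depth image, the bundles' top faces are level, with slopes of 0.006 or less. Their upper surfaces are about 43 mm and 34 mm above the table, which matches their thickness plus the 8 mm tray floor.
- **Forces:** The contact force stayed under about 3 N in every reading I took. The gripper ended clear of everything.
- **Things round the tray:** The dish, jar, palm stone and loupe look unmoved in the final picture. This is by eye only. The network check on them was no use: it missed the loupe, and its boxes for the dish and the palm stone landed on almost the same spot.

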